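# Slide the flow-cell cassette under the reader bridge

## Task

With the fingertips, push the flat blue cassette along the bench, glass-window end first, under the low white reader bridge until its leading edge sits fully home and square against the red stop bar on the far side, then take the hand away. Keep it flat on the bench the whole way: never pick it up, tip it or let it ride up. Leave the two vials and the tube rack where they stand.

Things in the scene. Friction and masses are not known exactly. Their poses are not given: they have to be found in the camera images.
- cassette: Loose flat blue plastic cassette on the bench, 130 mm long (x), 96 mm wide (y), 14 mm thick, 0.17-0.34 kg. Origin at the centre of its underside, z up. +x end: leading end, with a green glass window in a white frame. -x end: tail, yellow stripe. Starts before the bridge's mouth, up to 35 mm off the lane's middle and 0.25 rad askew, leading end to the bridge.
- cassette_tail (a point): Middle of the cassette's tail edge face, half-way up (7 mm above its underside), 65 mm behind its origin: where to push.
- reader: White bridge fixed to the bench, 64 mm deep (x), 164 wide (y), 54 high. Origin on the bench under the beam's middle, z up; +x is the slide-in direction (world +y within 0.2 rad). Tunnel between pillars 104 mm wide, 18 mm high: 4 mm spare above and each side. Home: cassette origin at x = -20 mm, y = 0 (side play aside), axes parallel, 53 mm of tail still out in front of the beam.
- reader_mouth (a point): Middle of the tunnel's entry at bench height, 32 mm before the reader's origin. Two black cheeks, 14 mm high, flare from the pillars there to 33 mm further out, widening the entry to about 125 mm. Yellow lines taped on the bench, 54 mm either side of the middle, mark the lane.
- reader_stop (a point): Middle of the near face of the fixed rigid red stop bar (12 mm high), half-way up, beyond the beam at x = +45 mm of the reader. The cassette's leading edge must rest against it.
- vial_red: Loose amber sample vial with a red cap, 30 mm across, 59 mm high, standing beside the bridge, on either side; origin at the centre of its underside. Bystander.
- vial_green: Loose amber sample vial with a green cap, 30 mm across, 59 mm high, standing beside the bridge, on the other side; origin at the centre of its underside. Bystander.
- rack: Loose white tube rack, 100 x 50 mm, 55 mm high with its capped tubes, standing beyond the stop bar; origin at the centre of its underside. Bystander.
Not all that is in view belongs to the job. There is more than one size of the cassette; the one meant has the size given above.

How it is judged:
By the outcome, as a careful person would: the job done as asked, in the order asked, and still so for the second after the job is handed in, with the robot touching nothing.
It also fails if it takes over 67 s, if anything falls off the work surface, if the arm or the gripper's body presses on something with over 40 N, if the wrist force passes 120 N, or if a joint passes its speed limit or range.

## Robot

A 6-joint arm with a two-finger parallel gripper is mounted at the origin on the work surface. World frame = base frame: x ahead of the robot, y to its left, z up, the work surface at z = 0. Lengths are in mm, angles in rad, forces in N, time in s.
With the tool pointing down it reaches from about 275 to 725 mm from the base axis. Payload 5.6 kg.
Tool frame: the origin (TCP) lies on the centre line of the jaws, within the pads' length; the fingertips stand env.nose_length ahead of it and the grasp point (between the pads) lies 8 mm behind it (env.nose_length is the distance from the TCP to the fingertips, in mm); z points along the fingers, y is the line along which they close (so a half turn about z gives the same grasp; the last joint's range is limited). The gripper opens to 85 mm and grips with 20 to 120 N. Pads are 22 mm wide; open, the fingers measure 114 mm over their backs; the gripper's body (76 mm by 85 mm) begins 54 mm behind the grasp point. The pads swing forward as they close: fully open they stand 13 mm farther back than shut.
Start: joints at [1.533, 0.255, 0.108, 0, -1.424, -0.285], TCP at [174.445, 521.595, 242.283] pointing down, gripper open.
Joint ranges: [-2.95, 2.95], [-1.21, 1.97], [-1.09, 1.5], [-2.87, 1.71], [-2.94, -0.07], [-3.05, 3.05]. Speed limits (rad/s): [2.57, 2.57, 3.14, 3.14, 3.14, 3.14].

## Interface

Orientations are given as a unit quaternion [w, x, y, z].
In Python, from station import monitor, eyes, order, finder, env gives the robot as it stands. The module is installed in compiled form; this text tells all that it offers.
- The arm moves only by the shell command python3 -m crank 'ROWS' [OPENING] [FORCE]. ROWS is JSON, a list of rows, each an object with "offset": the shift along the tool's x, y, z scaled (see below), a list of three; "twist": the turn, a rotation vector about the tool's x, y, z scaled (see below), a list of three. A call has exactly 5 rows; each row is the pose to reach, as a shift and turn from the pose commanded when the call began, along the tool's axes at that moment; what a row does not reach only later rows make up. The controller multiplies each number of a shift by 25 cm and each number of a turn by 2 rad. A row lasts 1/10 s, in which the tool goes at most 50 mm and 8.59 degrees, less where a joint would pass 70% of its speed; a pose out of reach is approached as far as the arm can. A call with a number of a shift or a turn outside -1 to 1 is refused whole. A call with a gripper value outside its range is refused whole. OPENING is the opening, from 0 (shut) to 1 (fully open), set as the call begins (- or left out, the last holds). The fingers move at their own pace and stop on an object; FORCE is the grip in N (left out, the last holds). Time passes only in rows, so rows that repeat a pose let the fingers close, or fill a call up. It gives the time, the measured TCP pose, the force, the opening and the grip force at its end, in the units of the state.
- monitor.get_obs(): the state, without advancing time (a new reading comes with each control period).
- eyes.read_camera(name): name is "scene" or "top" or "wrist"; returns a dict with "img" (384x512x3 uint8, red, green, blue), "z_map" (384x512 float32, mm along the optical axis (not along the pixel's ray), 0 where there is no reading), "intrinsics" (3x3 intrinsics, pixels), "k1" (the pictures are not rectified: a ray, as slopes to the right and down, at radius r is drawn at 1 + k1 r^2 times it, then the intrinsics apply), "view" (4x4, takes a point from world to camera coordinates). Camera axes: x right, y up, looking along -z (the intrinsics and any distortion apply to the point x, -y, -z); pixel columns grow to the right and rows downward; lengths in mm; the calibration is good to about 2 mm. A picture is of the moment at which its call begins.
- order.sign_off(): hands the job in; it is judged then, once.
Trained networks look in the newest picture that a camera, given by its name, has taken for a name from the list of things; names that differ only in an ending like _2 or _b are one class to them, and where a whole thing is asked for, a point or a joint stands for the part that bears it (a point fixed in the world has none). Each returns a list of dicts, best first, with "conf" (0 to 1); they miss things now and then, are a little off and sometimes report something else, mostly with a low value. They report only what shows in the picture. A call takes as long as a camera call. They do not tell look-alikes from the thing itself.
- finder.recognise(camera, target): "point" ([column, row] in pixels, amid what is visible of it).
The state is a dict: "t": time; "joints": joint angles; "qvel": joint speeds; "joint_torque": joint torques, N m; "ee_pos": TCP position; "tcp_rot": TCP orientation; "contact_force": force on the tool from outside, world axes, zero at the start; "moment": the same for the moment, N m; "finger_gap": opening from 0.0 (shut) to 1.0 (fully open); "grip_force": force on a finger pad.
Only numpy, scipy, OpenCV 4.12 (cv2) and the standard library are available. Lean on these libraries where they do the work, as an engineer would, in place of code of your own. Each camera call takes 0.05 s, during which the arm holds its last target. There are 200 camera calls.

## Working session

There is one attempt and no reset: what is moved stays moved. The work goes in short steps, Python scripts to look and compute and a shell command to move; the robot and the scene stay as the last step left them, time stands still between calls to the robot, and variables do not carry over. Pictures are saved under pics/ and viewed, at most 10 in all, crops included, and the job is handed in when it is done.

```bash
mkdir -p pics
cat > h.py <<'E'
import numpy as np, cv2
from station import monitor, eyes, order, finder, env
from scipy.spatial.transform import Rotation as R
def und(c,px):
    K=np.array(c["intrinsics"]);px=np.atleast_2d(np.array(px,float))
    d=np.stack([(px[:,0]-K[0,2])/K[0,0],(px[:,1]-K[1,2])/K[1,1]],1);s=d.copy()
    for _ in range(20): s=d/(1+c["k1"]*(s**2).sum(1,keepdims=True))
    return s
def onplane(c,px,z):
    s=und(c,px);T=np.linalg.inv(np.array(c["view"]))
    r=np.c_[s[:,0],-s[:,1],-np.ones(len(s))]@T[:3,:3].T;o=T[:3,3]
    return o+r*((z-o[2])/r[:,2])[:,None]
def cloud(c):
    z=c["z_map"];v,u=np.nonzero(z>0);s=und(c,np.c_[u,v]);d=z[v,u][:,None]
    T=np.linalg.inv(np.array(c["view"]))
    return np.c_[u,v],(np.c_[s[:,0],-s[:,1],-np.ones(len(s))]*d)@T[:3,:3].T+T[:3,3]
def toolrot():
    q=monitor.get_obs()["tcp_rot"];return R.from_quat([q[1],q[2],q[3],q[0]])
def save(c,n): cv2.imwrite("pics/"+n,cv2.cvtColor(c["img"],cv2.COLOR_RGB2BGR))
E
python3 - <<'E'
from h import *
print(env.nose_length, monitor.get_obs())
ims=[]
for n in("top","scene"):
    c=eyes.read_camera(n);save(c,n+"0.png");ims.append(c["img"])
    print(n,np.linalg.inv(np.array(c["view"])).round(2).tolist(),np.array(c["intrinsics"]).tolist(),c["k1"])
    for t in("cassette","cassette_tail","reader","reader_mouth","reader_stop","vial_red","vial_green","rack"):
        for d in finder.recognise(n,t)[:3]: print(t,np.round(d["point"],1),round(d["conf"],2),onplane(c,d["point"],10).round(0)[0])
E
```

```text
11.0 {'t': 0.0, 'joints': array([ 1.53260162e+00,  2.55762448e-01,  1.06970528e-01, -4.59619191e-04,
       -1.42387840e+00, -2.84602859e-01]), 'qvel': array([ 0.00131389, -0.00033131,  0.00089405, -0.00010457,  0.00112477,
        0.00201399]), 'joint_torque': array([-1.73760714e-04, -3.86626732e+01,  2.37941444e+01,  5.36535770e+00,
       -6.04244677e-03,  7.01538539e-06]), 'ee_pos': array([174.26804475, 521.15695529, 241.3764617 ]), 'tcp_rot': array([ 9.57827364e-04,  9.86997567e-01, -1.60732305e-01, -1.10429364e-04]), 'contact_force': array([ 0.95189169,  0.05191798, -0.25777004]), 'moment': array([-0.03285759,  0.01124235, -0.0188823 ]), 'grip_force': 0.0, 'finger_gap': 0.9997289386501635}
top [[0.04, 0.97, -0.23, 263.51], [-1.0, 0.04, -0.01, 5.37], [-0.0, 0.23, 0.97, 1274.43], [0.0, 0.0, 0.0, 1.0]] [[454.19626157884653, 0.0, 254.81461229624423], [0.0, 454.19626157884653, 196.87472825299722], [0.0, 0.0, 1.0]] 0.04942054913691921
cassette [274.8 168.9] 0.65 [653. -32.  10.]
cassette [297.5 268.8] 0.64 [ 368. -103.   10.]
cassette [376.5 191.6] 0.63 [ 596. -325.   10.]
cassette_t
[... 702 characters left out ...]
6638438], [0.0, 0.0, 1.0]] -0.12399636060749215
cassette [201.7 162.8] 0.93 [378. -91.  10.]
cassette [315.8 188.1] 0.7 [577. 138.  10.]
cassette [117.6 246.1] 0.66 [ 604. -335.   10.]
cassette_tail [200.3 166.2] 0.81 [392. -98.  10.]
cassette_tail [117.  243.9] 0.79 [ 597. -335.   10.]
cassette_tail [258.2 231.1] 0.74 [665. -45.  10.]
reader [383.7 173.4] 0.57 [586. 328.  10.]
reader [317.2 188.7] 0.56 [580. 140.  10.]
reader_mouth [318.4 197.4] 0.69 [611. 127.  10.]
reader_stop [318.5 186.3] 0.97 [573. 147.  10.]
reader_stop [384.8 174. ] 0.48 [589. 329.  10.]
vial_red [374.9 213.5] 0.6 [707. 221.  10.]
vial_green [286.1 155.7] 0.75 [426. 127.  10.]
rack [384.4 174.1] 0.85 [589. 328.  10.]
```

View pics/top0.png

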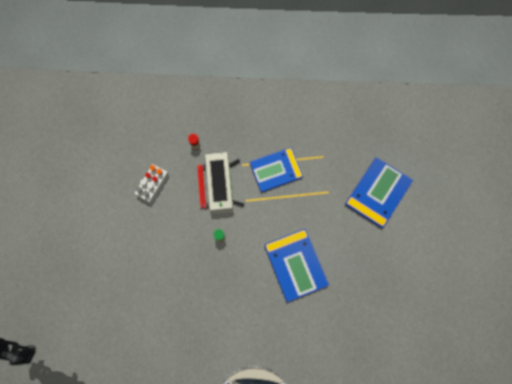

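View pics/scene0.png

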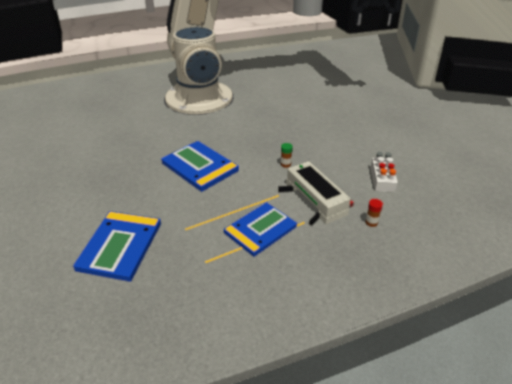

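Candidates for the cassette are the blue plates at top-view pixels (275,170), (297,267) and (378,192). The one at (275,170) is the smallest, about 45 px or 126 mm long, and lies in the yellow lane with its window toward the bridge. The other two are about 180 mm long, so they are decoys. The bridge is at (219,184), the stop at (202,187), the vials at (194,140) and (219,235), and the rack at (151,183). Next I measure poses and check a close crop.

```bash
cat >> h.py <<'E'
def rect(c,mask,z):
    cs,_=cv2.findContours(mask.astype(np.uint8),cv2.RETR_EXTERNAL,cv2.CHAIN_APPROX_NONE)
    p=max(cs,key=cv2.contourArea)[:,0]; w=onplane(c,p,z)[:,:2].astype(np.float32)
    (cx,cy),(a,b),t=cv2.minAreaRect(w)
    if a<b:a,b,t=b,a,t+90
    return np.array([cx,cy]),a,b,np.radians((t)%180)
def blobs(c,kind,near=None,rad=60):
    h=cv2.cvtColor(c["img"],cv2.COLOR_RGB2HSV).astype(int);H,S,V=h[...,0],h[...,1],h[...,2]
    m={"blue":(H>100)&(H<130)&(S>120),"yellow":(H>18)&(H<32)&(S>110),"red":((H<8)|(H>172))&(S>140),
       "cass":((H>100)&(H<130)&(S>120))|((H>18)&(H<32)&(S>150)),"white":(S<60)&(V>175)}[kind]
    return m
def near(m,px,rad):
    v,u=np.indices(m.shape);return m&((u-px[0])**2+(v-px[1])**2<rad**2)
E
python3 - <<'E'
from h import *
c=eyes.read_camera("top")
def big(m):
    n,l,s,_=cv2.connectedComponentsWithStats(m.astype(np.uint8));return l==1+np.argmax(s[1:,4])
m=cv2.morphologyEx(near(blobs(c,"blue"),(275,170),34).astype(np.uint8),cv2.MORPH_CLOSE,np.ones((3,3)))
print("cass blue",rect(c,m,14))
y=near(blobs(c,"yellow"),(294,164),18);print("stripe",rect(c,cv2.morphologyEx(y.astype(np.uint8),cv2.MORPH_OPEN,np.ones((3,3))),14))
m=big(near(blobs(c,"blue"),(297,267),45));print("decoy",rect(c,m,14))
w=near(blobs(c,"white"),(219,184),40);print("beam",rect(c,w,54))
r=near(blobs(c,"red"),(202,187),28);print("stop",rect(c,r,12))
L=blobs(c,"yellow").astype(np.uint8)
n,l,s,ce=cv2.connectedComponentsWithStats(L)
for i in range(1,n):
    if s[i,4]>15:
        v,u=np.nonzero(l==i);p=onplane(c,np.c_[u,v],0)[:,:2].astype(np.float32)
        f=cv2.fitLine(p,cv2.DIST_L2,0,.01,.01).ravel();print("yel",s[i],f.round(3),p.min(0),p.max(0))
px,P=cloud(c)
k=(P[:,2]>46)&(P[:,2]<62)&(np.hypot(px[:,0]-219,px[:,1]-184)<45)&(np.hypot(px[:,0]-194,px[:,1]-140)>14)&(np.hypot(px[:,0]-219,px[:,1]-235)>14)
print("beam depth",cv2.minAreaRect(P[k][:,:2].astype(np.float32)),P[k][:,2].mean())
img=cv2.cvtColor(c["img"],cv2.COLOR_RGB2BGR)[110:260,170:340]
cv2.imwrite("pics/crop1.png",cv2.resize(img,None,fx=4,fy=4,interpolation=cv2.INTER_CUBIC)[:600])
E
```

```text
cass blue (array([647.17645264, -25.60759735]), 108.84980010986328, 97.2365493774414, np.float64(1.9623021791672108))
stripe (array([673.63861084, -85.65795135]), 87.58412170410156, 13.979961395263672, np.float64(0.3960324938561491))
decoy (array([ 367.58477783, -102.78522491]), 141.34130859375, 123.07022094726562, np.float64(0.4134722375440466))
beam (array([601.3782959 , 125.74005127]), 160.0817108154297, 60.25954055786133, np.float64(0.14281570859151163))
stop (array([593.56774902, 178.04721069]), 126.09172058105469, 14.811543464660645, np.float64(0.14597776297754678))
yel [287 149  14  28 138] [ 9.25000e-01  3.80000e-01  6.77861e+02 -8.67140e+01] [ 637.11926 -106.60618] [719.355   -66.91764]
yel [297 156  26   4  45] [ 1.40000e-01 -9.90000e-01  6.94516e+02 -1.34597e+02] [ 689.1176  -170.23282] [701.1388  -96.95582]
yel [246 191  82  10 160] [ 1.43000e-01 -9.90000e-01  5.76283e+02 -7.23970e+01] [ 559.53674 -185.25996] [595.2336    47.493507]
yel [348 198  38  27 274] [ 5.32000e-01  8.46000e-01  5.40194e+02 -2.98364e+02] [ 504.76184 -349.17108] [ 577.3312  -245.35663]
yel [267 231  39  20 278] [ 4.01000e-01 -9.16000e-01  4.47175e+02 -7.06080e+01] [ 418.19525 -123.63818] [475.90488  -17.307823]
beam depth ((602.3781127929688, 126.74116516113281), (163.97874450683594, 63.61370086669922), 8.329693794250488) 51.77960127200089
```

View pics/crop1.png

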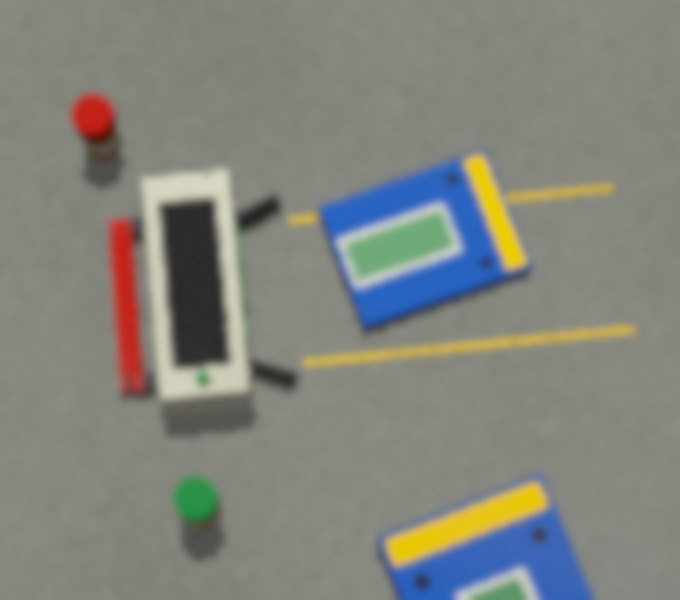

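The crop shows the small cassette in the lane, with its blue body around crop pixel (420,240), yellow tail at (495,212) and window toward the bridge mouth. Its blue part alone measures 109 mm by 97 mm, so this is the one. Measured poses:

| Item | World position (mm) | Direction or offset |
|---|---|---|
| Reader | (602, 126.5) | slide axis at yaw 1.714 |
| Cassette | (651, -35) | yaw 1.962, askew +0.25 rad, 26 mm off-lane |

Now I move behind the tail.

```bash
python3 -m crank '[{"offset":[0.16,0.105,0],"twist":[0,0,0]},{"offset":[0.32,0.21,0],"twist":[0,0,0]},{"offset":[0.48,0.315,0],"twist":[0,0,0]},{"offset":[0.64,0.42,0],"twist":[0,0,0]},{"offset":[0.8,0.525,0],"twist":[0,0,0]}]' 0.6 40
python3 -m crank '[{"offset":[0.16,0.105,0],"twist":[0,0,0]},{"offset":[0.32,0.21,0],"twist":[0,0,0]},{"offset":[0.48,0.315,0],"twist":[0,0,0]},{"offset":[0.64,0.42,0],"twist":[0,0,0]},{"offset":[0.8,0.525,0],"twist":[0,0,0]}]'
python3 -m crank '[{"offset":[0.16,0.105,0],"twist":[0,0,0.06]},{"offset":[0.32,0.21,0],"twist":[0,0,0.12]},{"offset":[0.48,0.315,0],"twist":[0,0,0.18]},{"offset":[0.64,0.42,0],"twist":[0,0,0.24]},{"offset":[0.8,0.525,0],"twist":[0,0,0.3]}]'
python3 -m crank '[{"offset":[0,0,0],"twist":[0,0,0.06]},{"offset":[0,0,0],"twist":[0,0,0.13]},{"offset":[0,0,0],"twist":[0,0,0.13]},{"offset":[0,0,0],"twist":[0,0,0.13]},{"offset":[0,0,0],"twist":[0,0,0.13]}]'
python3 - <<'E'
from h import *
o=monitor.get_obs();r=toolrot();print(o["ee_pos"],r.as_matrix().round(3).tolist(),o["joints"],o["finger_gap"])
c=eyes.read_camera("wrist");save(c,"w1.png");print(np.linalg.inv(np.array(c["view"])).round(2).tolist())
E
```

```text
t: 1.45
ee_pos: [323.3, 332.1, 242.6]
tcp_rot: [-0.0, 0.987, -0.16, 0.0]
contact_force: [0.9, 0.6, 0.0]
finger_gap: 0.598
grip_force: 0.0
t: 1.95
ee_pos: [471.5, 144.0, 242.6]
tcp_rot: [-0.0, 0.987, -0.161, 0.0]
contact_force: [0.6, 0.8, 0.1]
finger_gap: 0.598
grip_force: 0.0
t: 2.45
ee_pos: [619.6, -44.0, 242.3]
tcp_rot: [-0.0, 0.894, -0.447, 0.0]
contact_force: [0.5, 2.2, 0.7]
finger_gap: 0.595
grip_force: 0.0
t: 2.95
ee_pos: [618.5, -41.8, 242.5]
tcp_rot: [-0.0, 0.831, -0.556, 0.0]
contact_force: [1.1, 0.1, 0.2]
finger_gap: 0.605
grip_force: 0.0
[618.45996129 -41.81565173 242.49208585] [[0.381, -0.924, 0.0], [-0.924, -0.381, 0.0], [0.0, -0.0, -1.0]] [ 1.84217719e-01  3.96227380e-01  3.08880237e-01 -1.11444964e-05
 -1.48315122e+00  2.07008551e-01] 0.6047205736652024
[[-0.92, 0.36, 0.12, 647.27], [-0.38, -0.88, -0.28, -114.55], [-0.0, -0.31, 0.95, 374.0], [0.0, 0.0, 0.0, 1.0]]
```

View pics/w1.png

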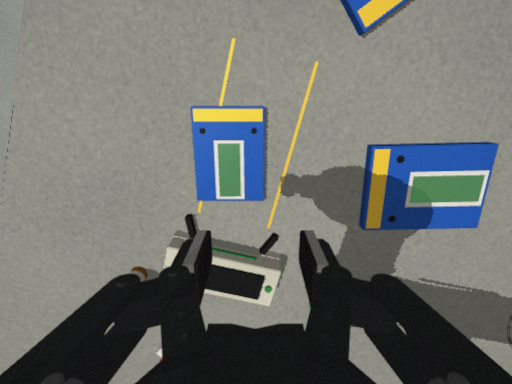

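The wrist view shows the cassette upright with its yellow tail at rows 107–121 and columns 192–266, the bridge at (225,270) and a larger decoy at (430,187). I measure the cassette more exactly from here.

Run:
```python
from h import *
c=eyes.read_camera("wrist")
b=blobs(c,"cass");v,u=np.indices(b.shape);b=b&(u>183)&(u<275)&(v>95)&(v<210)
b=cv2.morphologyEx(b.astype(np.uint8),cv2.MORPH_OPEN,np.ones((7,7)))
ctr,a,w,t=rect(c,b,14);print(ctr,a,w,t)
y=blobs(c,"yellow")
px=np.argwhere(y)[:,::-1]
for lo,hi in((196,240),(262,320)):
    k=(px[:,0]>lo)&(px[:,0]<hi)&((px[:,1]<100)|(px[:,1]>125))&(px[:,1]>35)&(px[:,1]<232)
    P=onplane(c,px[k],0)[:,:2].astype(np.float32);print(k.sum(),cv2.fitLine(P,cv2.DIST_HUBER,0,.01,.01).ravel())
```

```text
[650.35974121 -28.01027679] 108.5491714477539 95.06549072265625 1.962628716006368
261 [ 1.45623133e-01 -9.89340127e-01  6.92414368e+02 -1.13206436e+02]
482 [ 1.4519985e-01 -9.8940235e-01  5.7728931e+02 -7.4275024e+01]
```

```bash
python3 -m crank '[{"offset":[0.15,-0.05,0],"twist":[0,0,0]},{"offset":[0.3,-0.1,0],"twist":[0,0,0]},{"offset":[0.42,-0.14,0],"twist":[0,0,0]},{"offset":[0.42,-0.14,0.1],"twist":[0,0,0]},{"offset":[0.42,-0.14,0.2],"twist":[0,0,0]}]'
python3 -m crank '[{"offset":[0,0,0.15],"twist":[0,0,0]},{"offset":[0,0,0.3],"twist":[0,0,0]},{"offset":[0,0,0.45],"twist":[0,0,0]},{"offset":[0,0,0.58],"twist":[0,0,0]},{"offset":[0,0,0.58],"twist":[0,0,0]}]'
python3 - <<'E'
from h import *
o=monitor.get_obs();print(o["ee_pos"],o["contact_force"],o["joints"])
c=eyes.read_camera("wrist");save(c,"w2.png")
px,P=cloud(c);k=(P[:,2]<80)&(px[:,1]>190)
h=np.array([-.381,.924]);n=np.array([-.924,-.381]);q=P[:,:2]-o["ee_pos"][:2]
s,l=q@h,q@n
for side in(1,-1):
    f=(abs(s)<9)&(l*side>15)&(l*side<55)&(P[:,2]>8);print(side,f.sum(),np.percentile(P[f,2],[0,2,10]) if f.any() else "")
E
```

```text
t: 3.55
ee_pos: [691.5, -126.8, 191.5]
tcp_rot: [-0.0, 0.83, -0.557, 0.001]
contact_force: [-0.8, 0.6, -1.2]
finger_gap: 0.602
grip_force: 0.0
t: 4.05
ee_pos: [687.0, -125.4, 41.5]
tcp_rot: [0.002, 0.83, -0.557, -0.005]
contact_force: [-1.8, -0.1, -0.0]
finger_gap: 0.604
grip_force: 0.0
[ 686.98198452 -125.36208527   41.53861499] [-1.75871435 -0.11111802 -0.04821861] [ 0.04155128  0.66221606  0.23530647 -0.00189685 -1.15438598  0.34781508]
1 4851 [33.58916217 42.94466074 60.45257066]
-1 4894 [32.87268529 42.48725958 60.05312639]
```

View pics/w2.png

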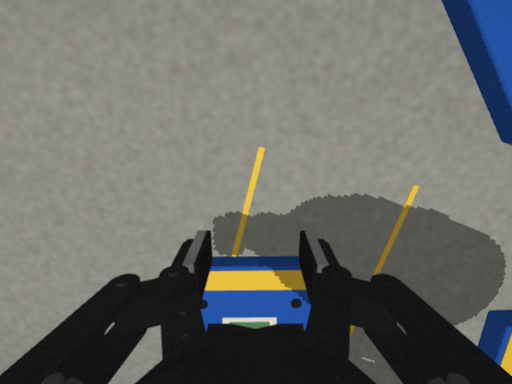

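Fingers (columns 211 and 302) straddle the tail centre (column 256), with tips about 8 mm ahead of the TCP at this opening.

1. Lower to the bench and push about 40 mm along the cassette's own heading.
2. Square and centre it with a flat two-finger push on its right side.
3. Push home from the tail.

```bash
python3 -m crank '[{"offset":[0,0,0.05],"twist":[0,0,0]},{"offset":[0,0,0.09],"twist":[0,0,0]},{"offset":[0,0,0.11],"twist":[0,0,0]},{"offset":[0,0,0.11],"twist":[0,0,0]},{"offset":[0,0,0.11],"twist":[0,0,0]}]'
python3 -m crank '[{"offset":[-0.03,0,0],"twist":[0,0,0]},{"offset":[-0.05,0,0],"twist":[0,0,0]},{"offset":[-0.07,0,0],"twist":[0,0,0]},{"offset":[-0.09,0,0],"twist":[0,0,0]},{"offset":[-0.11,0,0],"twist":[0,0,0]}]'
python3 -m crank '[{"offset":[-0.025,0,0],"twist":[0,0,0]},{"offset":[-0.05,0,0],"twist":[0,0,0]},{"offset":[-0.075,0,0],"twist":[0,0,0]},{"offset":[-0.1,0,0],"twist":[0,0,0]},{"offset":[-0.125,0,0],"twist":[0,0,0]}]'
python3 -m crank '[{"offset":[0,0,0],"twist":[0,0,0]},{"offset":[0.06,0,0],"twist":[0,0,0]},{"offset":[0.12,0,-0.05],"twist":[0,0,0]},{"offset":[0.12,0,-0.2],"twist":[0,0,0]},{"offset":[0.12,0,-0.36],"twist":[0,0,0]}]'
```

```text
t: 4.6
ee_pos: [691.0, -126.2, 20.3]
tcp_rot: [-0.0, 0.83, -0.557, 0.0]
contact_force: [0.6, -0.2, 0.2]
finger_gap: 0.601
grip_force: 0.0
t: 5.1
ee_pos: [680.4, -100.5, 20.2]
tcp_rot: [0.0, 0.83, -0.557, 0.0]
contact_force: [1.2, -1.8, 0.9]
finger_gap: 0.602
grip_force: 0.7
t: 5.6
ee_pos: [668.4, -71.3, 20.0]
tcp_rot: [-0.0, 0.83, -0.557, 0.0]
contact_force: [0.1, -2.1, 2.1]
finger_gap: 0.6
grip_force: 1.4
t: 6.1
ee_pos: [678.7, -100.6, 108.7]
tcp_rot: [0.001, 0.83, -0.558, -0.002]
contact_force: [0.6, 0.6, 0.2]
finger_gap: 0.595
grip_force: 0.0
```

```bash
cat >> h.py <<'E'
RO=np.array([602.3,126.5]);YA=1.717
def toR(p): d=np.array(p)[...,:2]-RO;c,s=np.cos(YA),np.sin(YA);return np.stack([d@[c,s],d@[-s,c]],-1)
def toW(p): c,s=np.cos(YA),np.sin(YA);p=np.array(p);return RO+np.stack([c*p[...,0]-s*p[...,1],s*p[...,0]+c*p[...,1]],-1)
def cass(c,guess,L=108.6):
    b=blobs(c,"blue").astype(np.uint8);v,u=np.nonzero(b)
    P=onplane(c,np.c_[u,v],14);k=np.hypot(*(P[:,:2]-guess).T)>95;b[v[k],u[k]]=0
    b=cv2.morphologyEx(b,cv2.MORPH_OPEN,np.ones((3,3)))
    ctr,a,w,t=rect(c,b,14)
    if abs(np.sin(t-YA))>.7: t+=np.pi/2
    t=YA+(t-YA+np.pi/2)%np.pi-np.pi/2
    o=ctr-10.7*np.array([np.cos(t),np.sin(t)])
    print("blue",ctr.round(1),round(a,1),round(w,1),"origin W",o.round(1),"R",toR(o).round(1),"askew",round(t-YA,3));return o,t
def state():
    o=monitor.get_obs();m=toolrot().as_matrix();print("t",round(o["t"],2),"tcp",o["ee_pos"].round(1),"R",toR(o["ee_pos"]).round(1),"toolx",m[:,0].round(3),"yawx",round(np.arctan2(m[1,0],m[0,0]),3),"j6",o["joints"][5].round(2));return o
E
python3 -m crank '[{"offset":[0,0,-0.15],"twist":[0,0,0]},{"offset":[0,0,-0.3],"twist":[0,0,0]},{"offset":[0,0,-0.45],"twist":[0,0,0]},{"offset":[0,0,-0.5],"twist":[0,0,0]},{"offset":[0,0,-0.5],"twist":[0,0,0]}]' >/dev/null
python3 - <<'E'
from h import *
state();c=eyes.read_camera("wrist");save(c,"w3.png");cass(c,[638,0])
E
```

```text
t 6.6 tcp [ 680.8 -100.2  237.3] R [-235.7  -44.6] toolx [ 0.378 -0.926  0.001] yawx -1.183 j6 0.31
blue [635.9   8. ] 107.9 95.1 origin W [640.   -1.9] R [-132.5  -18.6] askew 0.244
```

View pics/w3.png

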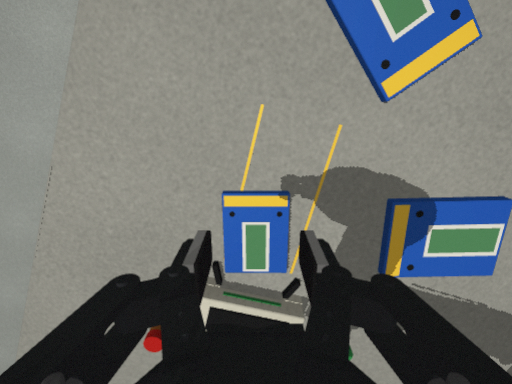

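The cassette now sits at reader frame (-132.5, -18.6), askew 0.244, having slid straight (tail at rows 192–207, columns 222–290). Next I move to its right side with the tool turned reader-aligned.

```bash
python3 -m crank '[{"offset":[-0.09,-0.07,0],"twist":[0,0,-0.07]},{"offset":[-0.18,-0.14,0],"twist":[0,0,-0.14]},{"offset":[-0.27,-0.21,0],"twist":[0,0,-0.21]},{"offset":[-0.346,-0.28,0],"twist":[0,0,-0.28]},{"offset":[-0.346,-0.28,0],"twist":[0,0,-0.35]}]' >/dev/null
python3 -m crank '[{"offset":[0,0,0],"twist":[0,0,-0.07]},{"offset":[0,0,0],"twist":[0,0,-0.14]},{"offset":[0,0,0],"twist":[0,0,-0.21]},{"offset":[0,0,0],"twist":[0,0,-0.28]},{"offset":[0,0,0],"twist":[0,0,-0.315]}]' >/dev/null
python3 -m crank '[{"offset":[0,0,0.15],"twist":[0,0,0]},{"offset":[0,0,0.3],"twist":[0,0,0]},{"offset":[0,0,0.45],"twist":[0,0,0]},{"offset":[0,0,0.55],"twist":[0,0,0]},{"offset":[0,0,0.55],"twist":[0,0,0]}]'
python3 -c "
from h import *
state();c=eyes.read_camera('wrist');cass(c,[640,-2])"
```

```text
t: 8.15
ee_pos: [707.8, 6.6, 89.9]
tcp_rot: [-0.0, 0.997, 0.073, -0.007]
contact_force: [-0.4, -0.3, -0.3]
finger_gap: 0.601
grip_force: 0.0
t 8.15 tcp [707.8   6.6  89.9] R [-134.   -86.9] toolx [ 0.989  0.146 -0.013] yawx 0.146 j6 1.49
blue [643.4  -1.1] 125.2 99.9 origin W [647.4 -11. ] R [-142.6  -24.6] askew 0.239
```

```bash
python3 -m crank '[{"offset":[0.01,0,0.05],"twist":[0,0,0]},{"offset":[0.01,0,0.1],"twist":[0,0,0]},{"offset":[0.01,0,0.14],"twist":[0,0,0]},{"offset":[0.01,0,0.14],"twist":[0,0,0]},{"offset":[0.01,0,0.14],"twist":[0,0,0]}]'
python3 - <<'E'
from h import *
o=state();c=eyes.read_camera("wrist");save(c,"w4.png")
px,P=cloud(c);r=toR(P);t=toR(o["ee_pos"]);q=r-t
for side in(1,-1):
    f=(abs(q[:,1])<16)&(q[:,0]*side>15)&(q[:,0]*side<55)&(P[:,2]>18)&(P[:,2]<90)
    print(side,f.sum(),np.percentile(P[f,2],[0,1,5]).round(1), np.percentile(q[f,1],[1,99]).round(1),np.percentile(q[f,0],[1,99]).round(1))
E
```

```text
t: 8.7
ee_pos: [714.3, 7.4, 62.3]
tcp_rot: [0.0, 0.997, 0.074, -0.0]
contact_force: [-0.2, 0.5, 0.0]
finger_gap: 0.602
grip_force: 0.0
t 8.7 tcp [714.3   7.4  62.3] R [-134.2  -93.5] toolx [ 0.989  0.147 -0.   ] yawx 0.147 j6 1.49
1 1218 [54.  55.4 59.4] [-10.7  11.4] [25.4 38.9]
-1 1215 [53.3 55.6 59.3] [-10.8  11.1] [-38.9 -25.3]
```

View pics/w4.png

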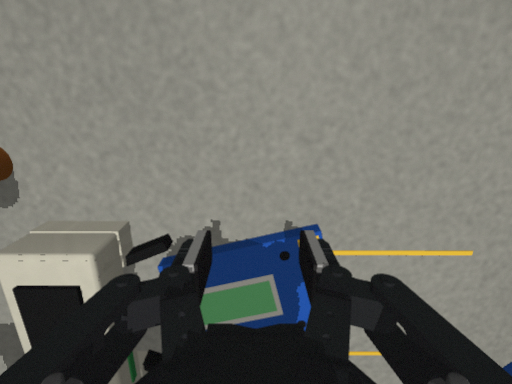

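```bash
python3 -m crank '[{"offset":[0.008,0,0.05],"twist":[0,0,0]},{"offset":[0.008,0,0.1],"twist":[0,0,0]},{"offset":[0.008,0,0.15],"twist":[0,0,0]},{"offset":[0.008,0,0.18],"twist":[0,0,0]},{"offset":[0.008,0,0.195],"twist":[0,0,0]}]'
python3 -m crank '[{"offset":[0,0,0],"twist":[0,0,0]},{"offset":[0,0,0],"twist":[0,0,0]},{"offset":[-0.02,0,0],"twist":[0,0,0]},{"offset":[-0.04,0,0],"twist":[0,0,0]},{"offset":[-0.06,0,0],"twist":[0,0,0]}]'
python3 -c "
from h import *
state()"
```

```text
t: 9.25
ee_pos: [715.5, 7.6, 11.7]
tcp_rot: [0.0, 0.997, 0.073, -0.001]
contact_force: [0.1, -0.3, 0.5]
finger_gap: 0.602
grip_force: 0.0
t: 9.75
ee_pos: [701.5, 5.5, 14.1]
tcp_rot: [-0.0, 0.997, 0.074, 0.001]
contact_force: [1.1, -1.4, -0.3]
finger_gap: 0.599
grip_force: 0.5
t 9.75 tcp [701.5   5.5  14.1] R [-134.2  -80.5] toolx [0.989 0.147 0.001] yawx 0.147 j6 1.49
```

```bash
python3 -m crank '[{"offset":[-0.02,0,0],"twist":[0,0,0]},{"offset":[-0.04,0,0],"twist":[0,0,0]},{"offset":[-0.06,0,0],"twist":[0,0,0]},{"offset":[-0.08,0,0],"twist":[0,0,0]},{"offset":[-0.08,0,0],"twist":[0,0,0]}]'
python3 -c "
from h import *
state()"
python3 -m crank '[{"offset":[0.02,0,0],"twist":[0,0,0]},{"offset":[0.05,0,0],"twist":[0,0,-0]},{"offset":[0.05,0,-0.15],"twist":[0,0,0]},{"offset":[0.05,0,-0.3],"twist":[0,0,0]},{"offset":[0.05,0,-0.45],"twist":[0,0,0]}]'
python3 -c "
from h import *
state();c=eyes.read_camera('wrist');cass(c,[625,0]);c=eyes.read_camera('top');cass(c,[625,0],)"
```

```text
t: 10.25
ee_pos: [680.9, 2.6, 13.6]
tcp_rot: [-0.0, 0.997, 0.073, -0.0]
contact_force: [-0.4, -0.5, -0.6]
finger_gap: 0.597
grip_force: 0.0
t 10.25 tcp [680.9   2.6  13.6] R [-134.1  -59.7] toolx [ 0.989  0.147 -0.001] yawx 0.147 j6 1.49
t: 10.75
ee_pos: [694.3, 4.4, 126.8]
tcp_rot: [0.0, 0.997, 0.074, -0.001]
contact_force: [2.0, -0.4, -0.3]
finger_gap: 0.6
grip_force: 0.0
t 10.75 tcp [694.3   4.4 126.8] R [-134.2  -73.3] toolx [ 0.989  0.147 -0.001] yawx 0.147 j6 1.49
blue [619.3   5.5] 127.2 99.4 origin W [621.6  -4.9] R [-132.8    0. ] askew 0.076
blue [611.7  16.8] 106.3 95.0 origin W [614.1   6.4] R [-120.6    5.9] askew 0.074
```

```bash
python3 -m crank '[{"offset":[0,0.05,-0.15],"twist":[0,0,0.07]},{"offset":[0,0.15,-0.3],"twist":[0,0,0.14]},{"offset":[-0.1,0.25,-0.44],"twist":[0,0,0.21]},{"offset":[-0.2,0.33,-0.44],"twist":[0,0,0.28]},{"offset":[-0.292,0.376,-0.44],"twist":[0,0,0.35]}]' >/dev/null
python3 -m crank '[{"offset":[0,0,0],"twist":[0,0,0.07]},{"offset":[0,0,0],"twist":[0,0,0.14]},{"offset":[0,0,0],"twist":[0,0,0.21]},{"offset":[0,0,0],"twist":[0,0,0.28]},{"offset":[0,0,0],"twist":[0,0,0.35]}]' >/dev/null
python3 -m crank '[{"offset":[0,0,0],"twist":[0,0,0.07]},{"offset":[0,0,0],"twist":[0,0,0.086]},{"offset":[0,0,0],"twist":[0,0,0.086]},{"offset":[0,0,0],"twist":[0,0,0.086]},{"offset":[0,0,0],"twist":[0,0,0.086]}]' >/dev/null
python3 -c "
from h import *
state();c=eyes.read_camera('wrist');save(c,'w5.png');cass(c,[620,-4]);c=eyes.read_camera('top');cass(c,[620,0],)"
```

```text
t 12.35 tcp [635.8 -99.2 235.8] R [-228.2   -0.3] toolx [ 0.146 -0.989 -0.   ] yawx -1.424 j6 0.06
blue [614.2  14. ] 108.5 94.7 origin W [616.6   3.5] R [-123.7    3.8] askew 0.076
blue [612.5 -30.6] 73.7 16.0 origin W [614.5 -41.1] R [-167.6   12.4] askew 0.045
```

View pics/w5.png

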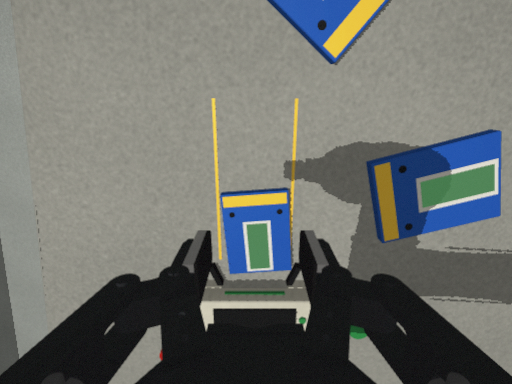

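The cassette is at reader frame (-123.7, 3.8), askew 0.076. Its tail edge (row 193) is centred at about column 256, between the lane lines. An aligned two-finger tail push will take out the rest of the skew.

```bash
python3 -m crank '[{"offset":[0,0,0.16],"twist":[0,0,0]},{"offset":[0,0,0.32],"twist":[0,0,0]},{"offset":[0,0,0.48],"twist":[0,0,0]},{"offset":[0,0,0.64],"twist":[0,0,0]},{"offset":[0,0,0.78],"twist":[0,0,0]}]'>/dev/null
python3 -m crank '[{"offset":[0,0,0.05],"twist":[0,0,0]},{"offset":[0,0,0.09],"twist":[0,0,0]},{"offset":[0,0,0.11],"twist":[0,0,0]},{"offset":[0,0,0.11],"twist":[0,0,0]},{"offset":[0,0,0.11],"twist":[0,0,0]}]'
python3 -m crank '[{"offset":[-0.03,0,0],"twist":[0,0,0]},{"offset":[-0.06,0,0],"twist":[0,0,0]},{"offset":[-0.09,0,0],"twist":[0,0,0]},{"offset":[-0.12,0,0],"twist":[0,0,0]},{"offset":[-0.15,0,0],"twist":[0,0,0]}]'
python3 -m crank '[{"offset":[-0.02,0,0],"twist":[0,0,0]},{"offset":[-0.04,0,0],"twist":[0,0,0]},{"offset":[-0.06,0,0],"twist":[0,0,0]},{"offset":[-0.08,0,0],"twist":[0,0,0]},{"offset":[-0.1,0,0],"twist":[0,0,0]}]'
python3 -c "
from h import *
state();c=eyes.read_camera('top');save(c,'t2.png');cass(c,[610,30])
c=eyes.read_camera('scene');save(c,'s2.png')
a=cv2.imread('pics/t2.png')[130:230,170:330];b=cv2.imread('pics/s2.png')[130:260,200:400]
cv2.imwrite('pics/m2.png',np.vstack([cv2.resize(a,(480,300),interpolation=cv2.INTER_CUBIC),cv2.resize(b,(480,300),interpolation=cv2.INTER_CUBIC)]))"
```

```text
t: 13.45
ee_pos: [636.7, -99.3, 15.1]
tcp_rot: [-0.001, 0.757, -0.654, 0.001]
contact_force: [0.5, -1.3, 0.4]
finger_gap: 0.595
grip_force: 0.0
t: 13.95
ee_pos: [630.1, -61.7, 13.8]
tcp_rot: [0.0, 0.757, -0.653, 0.0]
contact_force: [0.9, -2.0, 0.9]
finger_gap: 0.603
grip_force: 0.9
t: 14.45
ee_pos: [626.7, -37.2, 13.7]
tcp_rot: [-0.0, 0.757, -0.654, 0.0]
contact_force: [0.3, -2.1, 1.4]
finger_gap: 0.604
grip_force: 1.1
t 14.45 tcp [626.7 -37.2  13.7] R [-165.5   -0.3] toolx [ 0.145 -0.989  0.   ] yawx -1.425 j6 -0.04
blue [614.6  29.1] 94.9 76.1 origin W [616.   18.5] R [-108.9    2.2] askew -0.013
```

View pics/m2.png

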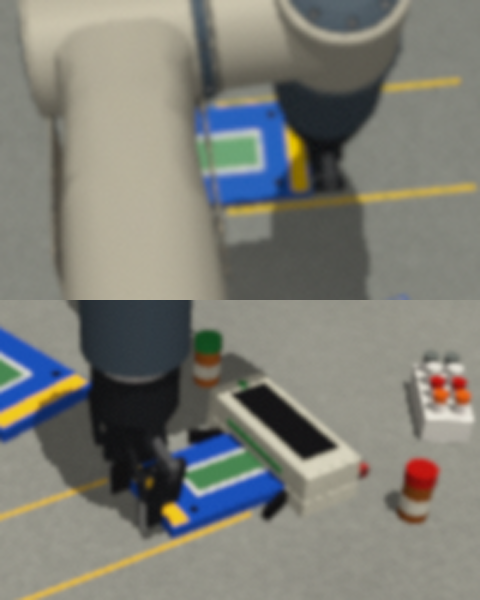

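Cassette is squared and entering the tunnel (scene crop at (220,480), between the cheeks) with about 2 N push force. I continue, then creep onto the stop.

```bash
python3 -m crank '[{"offset":[-0.02,0,0],"twist":[0,0,0]},{"offset":[-0.04,0,0],"twist":[0,0,0]},{"offset":[-0.06,0,0],"twist":[0,0,0]},{"offset":[-0.08,0,0],"twist":[0,0,0]},{"offset":[-0.1,0,0],"twist":[0,0,0]}]'
python3 -m crank '[{"offset":[-0.02,0,0],"twist":[0,0,0]},{"offset":[-0.04,0,0],"twist":[0,0,0]},{"offset":[-0.06,0,0],"twist":[0,0,0]},{"offset":[-0.08,0,0],"twist":[0,0,0]},{"offset":[-0.1,0,0],"twist":[0,0,0]}]'
python3 -m crank '[{"offset":[-0.01,0,0],"twist":[0,0,0]},{"offset":[-0.02,0,0],"twist":[0,0,0]},{"offset":[-0.03,0,0],"twist":[0,0,0]},{"offset":[-0.04,0,0],"twist":[0,0,0]},{"offset":[-0.05,0,0],"twist":[0,0,0]}]'
python3 -c "
from h import *
state()"
```

```text
t: 15.05
ee_pos: [622.7, -12.2, 13.4]
tcp_rot: [0.0, 0.757, -0.654, -0.0]
contact_force: [0.7, -1.9, -0.6]
finger_gap: 0.598
grip_force: 0.7
t: 15.55
ee_pos: [619.1, 12.5, 13.5]
tcp_rot: [0.0, 0.757, -0.654, -0.0]
contact_force: [0.8, -2.2, -0.6]
finger_gap: 0.601
grip_force: 0.5
t: 16.05
ee_pos: [617.4, 24.5, 13.5]
tcp_rot: [0.0, 0.757, -0.654, 0.0]
contact_force: [0.6, -1.2, -0.3]
finger_gap: 0.605
grip_force: 0.5
t 16.05 tcp [617.4  24.5  13.5] R [-1.031e+02 -1.000e-01] toolx [ 0.145 -0.989  0.   ] yawx -1.425 j6 -0.15
```

Seven mm to go, so I creep forward until the force rises.

```bash
python3 -m crank '[{"offset":[-0.006,0,0],"twist":[0,0,0]},{"offset":[-0.012,0,0],"twist":[0,0,0]},{"offset":[-0.018,0,0],"twist":[0,0,0]},{"offset":[-0.024,0,0],"twist":[0,0,0]},{"offset":[-0.024,0,0],"twist":[0,0,0]}]'
python3 -m crank '[{"offset":[-0.002,0,0],"twist":[0,0,0]},{"offset":[-0.004,0,0],"twist":[0,0,0]},{"offset":[-0.006,0,0],"twist":[0,0,0]},{"offset":[-0.008,0,0],"twist":[0,0,0]},{"offset":[-0.008,0,0],"twist":[0,0,0]}]'
python3 -c "
from h import *
state()"
```

```text
t: 16.55
ee_pos: [616.6, 29.4, 13.6]
tcp_rot: [0.001, 0.757, -0.654, 0.0]
contact_force: [1.3, -4.4, -0.7]
finger_gap: 0.601
grip_force: 2.5
t: 17.05
ee_pos: [616.6, 29.5, 13.8]
tcp_rot: [0.002, 0.757, -0.654, 0.001]
contact_force: [2.4, -10.9, -1.3]
finger_gap: 0.593
grip_force: 5.7
t 17.05 tcp [616.6  29.5  13.8] R [-98.1  -0. ] toolx [ 0.145 -0.989  0.004] yawx -1.425 j6 -0.16
```

```bash
python3 -m crank '[{"offset":[-0.004,0,0],"twist":[0,0,0]},{"offset":[-0.008,0,0],"twist":[0,0,0]},{"offset":[-0.012,0,0],"twist":[0,0,0]},{"offset":[-0.012,0,0],"twist":[0,0,0]},{"offset":[-0.012,0,0],"twist":[0,0,0]}]'
python3 -c "
from h import *
o=state();print(o['moment'])"
python3 -m crank '[{"offset":[0.02,0,0],"twist":[0,0,0]},{"offset":[0.06,0,0],"twist":[0,0,0]},{"offset":[0.16,0,0],"twist":[0,0,0]},{"offset":[0.28,0,-0.1],"twist":[0,0,0]},{"offset":[0.4,0,-0.25],"twist":[0,0,0]}]'
python3 -m crank '[{"offset":[0.05,0,-0.19],"twist":[0,0,0]},{"offset":[0.1,0,-0.38],"twist":[0,0,0]},{"offset":[0.1,0,-0.56],"twist":[0,0,0]},{"offset":[0.1,0,-0.65],"twist":[0,0,0]},{"offset":[0.1,0,-0.65],"twist":[0,0,0]}]'
python3 - <<'E'
from h import *
state();c=eyes.read_camera("wrist");save(c,"w6.png")
y=blobs(c,"yellow").astype(np.uint8);v,u=np.nonzero(y);P=onplane(c,np.c_[u,v],14);r=toR(P)
k=(abs(r[:,1])<46)&(r[:,0]>-110)&(r[:,0]<-50)
(cx,cy),s,t=cv2.minAreaRect(r[k].astype(np.float32));print("stripe R",cx,cy,s,t, r[k].min(0),r[k].max(0))
for lo in(-40,-20,0,20):
    q=k&(r[:,1]>lo)&(r[:,1]<lo+20);print(lo,np.percentile(r[q,0],[1,99]).round(1))
s=eyes.read_camera("scene")
a=cv2.cvtColor(c["img"],cv2.COLOR_RGB2BGR)[110:340,120:400];b=cv2.cvtColor(s["img"],cv2.COLOR_RGB2BGR)[130:250,240:420]
cv2.imwrite("pics/m3.png",np.vstack([cv2.resize(a,(400,300)),cv2.resize(b,(400,300),interpolation=cv2.INTER_CUBIC)]))
E
```

```text
t: 17.55
ee_pos: [616.5, 29.7, 14.2]
tcp_rot: [0.003, 0.757, -0.654, 0.003]
contact_force: [4.4, -20.8, -1.0]
finger_gap: 0.602
grip_force: 10.5
t 17.55 tcp [616.5  29.7  14.2] R [-97.8   0. ] toolx [ 0.146 -0.989  0.008] yawx -1.425 j6 -0.16
[-7.26138008 -1.56672593 -0.04962723]
t: 18.05
ee_pos: [628.8, -64.1, 74.4]
tcp_rot: [0.002, 0.757, -0.653, -0.002]
contact_force: [1.2, -0.7, -0.2]
finger_gap: 0.601
grip_force: 0.0
t: 18.55
ee_pos: [635.9, -88.6, 243.7]
tcp_rot: [-0.003, 0.757, -0.654, 0.003]
contact_force: [0.3, 0.5, 0.2]
finger_gap: 0.6
grip_force: 0.0
t 18.55 tcp [635.9 -88.6 243.7] R [-217.7   -1.9] toolx [ 0.146 -0.989  0.001] yawx -1.424 j6 0.04
stripe R -76.22504425048828 -0.9128570556640625 (13.985221862792969, 87.89935302734375) 0.40551695227622986 [-83.48965848 -44.81194797] [-68.92155375  43.08514834]
-40 [-83.1 -69. ]
-20 [-83.2 -69.1]
0 [-83.3 -69.3]
20 [-83.5 -69.4]
```

View pics/m3.png

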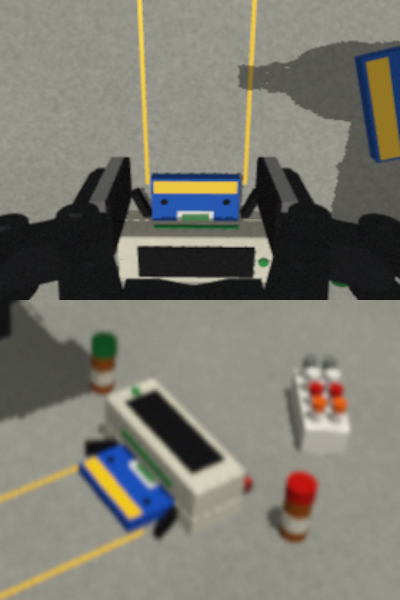

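The cassette is home. Its tail edge is at about -86 mm against -85 expected, and it is square within 0.01 rad. It took 21 N against the stop with no turning moment. The vials and rack stand where they were, and the hand is clear.

```bash
python3 -c "
from h import *
print(order.sign_off())"
```

```text
the job is handed in; nothing more can be done
None
```

I pushed the cassette flat under the bridge until it sat square against the red stop bar, took the hand away, left the vials and rack untouched, and handed the job in at about 19 s (no verdict was returned).

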